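Release the ratchet column clamp and clip the columns into the rack

TASK

The run is over: lift the sprung pawl off the ratchet wheel and hold it up until the clamp bar has backed off all the way, then put every column - those in the clamp and the yellow one lying on the bench - into the blue rack, one to a fork clip, each pushed down past the sprung jaw until it sits fully home. Then slide the empty clamp bar forward again, all the way home, so that the pawl holds it closed on the last tooth. Leave the bottles and the beaker standing where they are.

Things in the scene. Friction and masses are not known exactly. Their poses are not given: they have to be found in the camera images.
- column_clamp: grey and aluminium column clamp fixed to the bench, 264 mm (x) by 275 mm (y); up to three columns lie in it side by side along its x. Origin on the bench under the middle station. Far bar (fixed): x = 76 to 98 mm, 82 mm high. Ratchet wheel, 76 mm, upright on the +y side, centre at x = -30, y = 143 mm, 60 mm up; bracket beside it at y = 118 to 128 mm, up to 110 mm high
- clamp_middle (a point): middle of a column's axis in the middle station, 56 mm above the bench; the other stations lie 62 mm to either side along y. Columns rest by their own weight in white V saddles at x = +-38 mm, 12 mm wide, so the middle 60 mm of each column is free for fingers, down to 25 mm below the axis
- clamp_bar (a joint): travel of the clamp bar, m: 0 = closed, held on the last tooth; 0.024 = fully backed off, to the clamp's -x. Damped springs push it open with 9 N (closed) to 4 N; geared to the wheel, one tooth every 6 mm. With the pawl down it can be pushed closed (up to 20 N) but not opened. It stops at -0.005; it must pass -0.001 for the pawl to drop behind the last tooth, then rests at 0
- bar_knob (a point): black push knob upright on the clamp bar, 20 mm in diameter, from 90 to 118 mm above the bench; the point lies on its axis, 104 mm up, and moves with the bar (-x opens, +x closes). The bar is at clamp x = -96 to -76 mm when closed, 82 mm high; its lip reaches 12 mm over the column ends, so no column can rise until the bar is back
- pawl (a joint): angle of the pawl, rad: about 0 = down in a tooth gap; grows as its free end is lifted, stops at 0.45; 0.12 clears the teeth. A light spring brings it down again (about 1.5 N at the tab), and it then catches the next tooth that comes
- pawl_tab (a point): red upright lifting tab at the free end of the steel pawl, 12 mm thick in y, 22 mm in x, 30 mm of it above the pawl's arm (10 mm thick in y). The point lies mid-thickness, 12 mm below its top, 131 mm above the bench with the pawl down. The pawl's pivot, along y, lies 88 mm further along the clamp's +x and 32 mm lower; lifted, the tab rises and swings to +x. Axes tilt with it
- column_rack: blue base plate 136 mm (x) by 270 mm (y), fixed to the bench, with four fork clips side by side at y = -93, -31, 31, 93 mm; origin on the bench under its middle. Columns lie in it along its x, either way round. In each clip they can shift 8 mm along x; 60 mm between the forks is free for fingers down to 25 mm below the column's axis
- clip_1 (a point): seat of clip 1: middle of a seated column's axis, 58 mm up; x along the column. Two white forks at x = +-38 mm, 14 mm wide: rigid prong on +y (face 12.6 mm from the axis, flared, top 26 mm above the axis); black jaw on -y, hinged below, sprung inwards, its sloping nose over the seat 11 to 24 mm above the axis. Pushing a column straight down takes 5 to 20 N; the jaw snaps back over it
- clip_2 (a point): seat of clip 2: middle of a seated column's axis, 58 mm up; x along the column. Two white forks at x = +-38 mm, 14 mm wide: rigid prong on +y (face 12.6 mm from the axis, flared, top 26 mm above the axis); black jaw on -y, hinged below, sprung inwards, its sloping nose over the seat 11 to 24 mm above the axis. Pushing a column straight down takes 5 to 20 N; the jaw snaps back over it
- clip_3 (a point): seat of clip 3: middle of a seated column's axis, 58 mm up; x along the column. Two white forks at x = +-38 mm, 14 mm wide: rigid prong on +y (face 12.6 mm from the axis, flared, top 26 mm above the axis); black jaw on -y, hinged below, sprung inwards, its sloping nose over the seat 11 to 24 mm above the axis. Pushing a column straight down takes 5 to 20 N; the jaw snaps back over it
- clip_4 (a point): seat of clip 4: middle of a seated column's axis, 58 mm up; x along the column. Two white forks at x = +-38 mm, 14 mm wide: rigid prong on +y (face 12.6 mm from the axis, flared, top 26 mm above the axis); black jaw on -y, hinged below, sprung inwards, its sloping nose over the seat 11 to 24 mm above the axis. Pushing a column straight down takes 5 to 20 N; the jaw snaps back over it
- column_1: chromatography column: steel barrel 24 mm in diameter with a white paper label round its middle and blue hexagonal end fittings, 30 mm across the flats and 20 mm long each; 150 mm long overall, 0.11 to 0.2 kg. Origin on its axis at mid-length; x runs along it; both ends are alike. In the clamp at the start, if present
- column_2: chromatography column: steel barrel 24 mm in diameter with a white paper label round its middle and green hexagonal end fittings, 30 mm across the flats and 20 mm long each; 150 mm long overall, 0.11 to 0.2 kg. Origin on its axis at mid-length; x runs along it; both ends are alike. In the clamp at the start, if present
- column_3: chromatography column: steel barrel 24 mm in diameter with a white paper label round its middle and orange hexagonal end fittings, 30 mm across the flats and 20 mm long each; 150 mm long overall, 0.11 to 0.2 kg. Origin on its axis at mid-length; x runs along it; both ends are alike. In the clamp at the start, if present
- column_4: chromatography column: steel barrel 24 mm in diameter with a white paper label round its middle and yellow hexagonal end fittings, 30 mm across the flats and 20 mm long each; 150 mm long overall, 0.11 to 0.2 kg. Origin on its axis at mid-length; x runs along it; both ends are alike. Always present, lying loose on the bench at the start, on a flat of its hexagons, its axis 15 mm up
- reagent_amber: amber bottle with black cap, 62 mm wide, 138 mm tall, origin at its foot; to be left alone
- reagent_clear: clear bottle with blue cap, 55 mm wide, 112 mm tall, origin at its foot; to be left alone
- wash_bottle: white wash bottle with red cap, 67 mm wide, 206 mm tall, origin at its foot; to be left alone
- beaker_100: small beaker, 51 mm wide, 69 mm tall, origin at its foot; to be left alone

How it is judged (in metres and radians):
On the way:
1. the pawl is lifted and the clamp bar has backed off all the way (value of joint clamp_bar above 0.021 m), for 0.2 s.
At the end, for the whole second after the job is handed in: every column present lies at rest in a fork clip: its middle within 12 mm of the clip's seat along the clip, 4 mm across it and in height, in line within 0.06 rad; the clamp bar is closed again (within 3 mm) and held by the lowered pawl (((horizontal distance between column_1 and clip_1 below 0.012 m and z of column_1 in the frame of clip_1 between -0.004 and 0.004 m and y of column_1 in the frame of clip_1 between -0.004 and 0.004 m and angle between the x axis of column_1 and the x axis of clip_1, either way round below 0.06 rad) or (horizontal distance between column_1 and clip_2 below 0.012 m and z of column_1 in the frame of clip_2 between -0.004 and 0.004 m and y of column_1 in the frame of clip_2 between -0.004 and 0.004 m and angle between the x axis of column_1 and the x axis of clip_2, either way round below 0.06 rad) or (horizontal distance between column_1 and clip_3 below 0.012 m and z of column_1 in the frame of clip_3 between -0.004 and 0.004 m and y of column_1 in the frame of clip_3 between -0.004 and 0.004 m and angle between the x axis of column_1 and the x axis of clip_3, either way round below 0.06 rad) or (horizontal distance between column_1 and clip_4 below 0.012 m and z of column_1 in the frame of clip_4 between -0.004 and 0.004 m and y of column_1 in the frame of clip_4 between -0.004 and 0.004 m and angle between the x axis of column_1 and the x axis of clip_4, either way round below 0.06 rad)) and linear speed of each of column_1, column_2, column_3, column_4 below 0.02 m/s and ((horizontal distance between column_2 and clip_1 below 0.012 m and z of column_2 in the frame of clip_1 between -0.004 and 0.004 m and y of column_2 in the frame of clip_1 between -0.004 and 0.004 m and angle between the x axis of column_2 and the x axis of clip_1, either way round below 0.06 rad) or (horizontal distance between column_2 and clip_2 below 0.012 m and z of column_2 in the frame of clip_2 between -0.004 and 0.004 m and y of column_2 in the frame of clip_2 between -0.004 and 0.004 m and angle between the x axis of column_2 and the x axis of clip_2, either way round below 0.06 rad) or (horizontal distance between column_2 and clip_3 below 0.012 m and z of column_2 in the frame of clip_3 between -0.004 and 0.004 m and y of column_2 in the frame of clip_3 between -0.004 and 0.004 m and angle between the x axis of column_2 and the x axis of clip_3, either way round below 0.06 rad) or (horizontal distance between column_2 and clip_4 below 0.012 m and z of column_2 in the frame of clip_4 between -0.004 and 0.004 m and y of column_2 in the frame of clip_4 between -0.004 and 0.004 m and angle between the x axis of column_2 and the x axis of clip_4, either way round below 0.06 rad)) and ((horizontal distance between column_3 and clip_1 below 0.012 m and z of column_3 in the frame of clip_1 between -0.004 and 0.004 m and y of column_3 in the frame of clip_1 between -0.004 and 0.004 m and angle between the x axis of column_3 and the x axis of clip_1, either way round below 0.06 rad) or (horizontal distance between column_3 and clip_2 below 0.012 m and z of column_3 in the frame of clip_2 between -0.004 and 0.004 m and y of column_3 in the frame of clip_2 between -0.004 and 0.004 m and angle between the x axis of column_3 and the x axis of clip_2, either way round below 0.06 rad) or (horizontal distance between column_3 and clip_3 below 0.012 m and z of column_3 in the frame of clip_3 between -0.004 and 0.004 m and y of column_3 in the frame of clip_3 between -0.004 and 0.004 m and angle between the x axis of column_3 and the x axis of clip_3, either way round below 0.06 rad) or (horizontal distance between column_3 and clip_4 below 0.012 m and z of column_3 in the frame of clip_4 between -0.004 and 0.004 m and y of column_3 in the frame of clip_4 between -0.004 and 0.004 m and angle between the x axis of column_3 and the x axis of clip_4, either way round below 0.06 rad)) and ((horizontal distance between column_4 and clip_1 below 0.012 m and z of column_4 in the frame of clip_1 between -0.004 and 0.004 m and y of column_4 in the frame of clip_1 between -0.004 and 0.004 m and angle between the x axis of column_4 and the x axis of clip_1, either way round below 0.06 rad) or (horizontal distance between column_4 and clip_2 below 0.012 m and z of column_4 in the frame of clip_2 between -0.004 and 0.004 m and y of column_4 in the frame of clip_2 between -0.004 and 0.004 m and angle between the x axis of column_4 and the x axis of clip_2, either way round below 0.06 rad) or (horizontal distance between column_4 and clip_3 below 0.012 m and z of column_4 in the frame of clip_3 between -0.004 and 0.004 m and y of column_4 in the frame of clip_3 between -0.004 and 0.004 m and angle between the x axis of column_4 and the x axis of clip_3, either way round below 0.06 rad) or (horizontal distance between column_4 and clip_4 below 0.012 m and z of column_4 in the frame of clip_4 between -0.004 and 0.004 m and y of column_4 in the frame of clip_4 between -0.004 and 0.004 m and angle between the x axis of column_4 and the x axis of clip_4, either way round below 0.06 rad)) and value of joint clamp_bar between -0.004 and 0.003 m and value of joint pawl below 0.06 rad); the robot touches nothing.
It fails at once if the amber bottle is shifted by more than 3 cm (distance of reagent_amber from where it was at the start of the episode above 0.03 m).
It fails at once if the clear bottle is shifted by more than 3 cm (distance of reagent_clear from where it was at the start of the episode above 0.03 m).
It fails at once if the wash bottle is shifted by more than 3 cm (distance of wash_bottle from where it was at the start of the episode above 0.03 m).
It fails at once if the beaker is shifted by more than 3 cm (distance of beaker_100 from where it was at the start of the episode above 0.03 m).
Of column_1, column_2, column_3 only 2 to 3 are there at a start; the rules pass over those that are not, and their reading is None.
At some moment in a run one of column_4 may be knocked a few centimetres aside while the robot is not near it.
Once in a run the grip may slacken for a moment while it holds something.
It also fails if it takes over 210 s, if anything falls off the work surface, if the arm or the gripper's body presses on something with over 40 N, if the wrist force passes 120 N, or if a joint passes its speed limit or range.

ROBOT

A 6-joint arm with a two-finger parallel gripper is mounted at the origin on a cart in front of the work surface, level with it; the furniture and walls round the work are solid. World frame = base frame: x ahead of the robot, y to its left, z up, the work surface at z = 0. Lengths are in mm, angles in rad, forces in N, time in s.
With the tool pointing down it reaches from about 350 to 875 mm from the base axis. Payload 4.2 kg.
Tool frame: the origin (TCP) lies at the very end of the fingers, on their centre line; the grasp point (between the pads) lies 19 mm behind it (arm.pinch_z is the distance from the TCP to the grasp point, in mm); x points along the fingers, y is the direction in which the jaws open and shut, and the axes are right-handed (so a half turn about x gives the same grasp; the last joint's range is limited). The gripper opens to 85 mm and grips with 20 to 120 N. Pads are 22 mm wide; open, the fingers measure 114 mm over their backs; the gripper's body (76 mm by 85 mm) begins 54 mm behind the grasp point. The pads swing forward as they close: fully open they stand 13 mm farther back than shut.
Start: joints at [1.369, 0.385, 0.008, 0, -1.194, -0.259], TCP at [277.882, 559.804, 231.312] pointing down, gripper open.
Joint ranges: [-3.14, 3.14], [-1.21, 2.06], [-1.07, 1.41], [-3.16, 2.05], [-2.99, -0.16], [-3.1, 3.1]. Speed limits (rad/s): [2.79, 2.79, 3.14, 3.14, 3.14, 3.14].

INTERFACE

Orientations are given as a unit quaternion [x, y, z, w].
In Python, from bench import arm gives the robot as it stands.
- The arm moves only by the tool drive_tool, never from a script. Its argument "motion" is a list of rows, each a list of 4 numbers: the shift along the tool's x, y, z in mm, then the turn about the tool's x in degrees. In form: [[dx, dy, dz, spin], ...]. A call has 1 to 10 rows; each row shifts and turns the commanded pose from where the row before left it, along the tool's axes as they then stand; what a row does not reach is not made up. A row lasts 1/12 s, in which the tool goes at most 41.7 mm and 7.16 degrees, less where a joint would pass 70% of its speed; a pose out of reach is approached as far as the arm can. A call with a gripper value outside its range is refused whole. "grip" is the finger opening in mm, from 0 to 85.4, set as the call begins (left out, the last holds). The fingers move at their own pace and stop on an object; the grip force is fixed at half the most. Time passes only in rows, so rows that do not move let the fingers close. It gives the time, the measured TCP pose, the force and the opening at its end, in the units of the state.
- arm.read_state(): the state, without advancing time (a new reading comes with each control period).
- arm.get_image(name): name is "scene" or "top"; returns the picture (400x640x3 uint8, red, green, blue); there is no depth.
- arm.calibration(name): a dict with "K" (3x3 intrinsics, pixels), "eye" and "attitude" of the camera in the world. Camera axes: x right, y up, looking along -z (the intrinsics and any distortion apply to the point x, -y, -z); pixel columns grow to the right and rows downward; lengths in mm; the calibration is good to about 2 mm. A picture is of the moment at which its call begins. calibration takes no time and is no camera call.
- arm.job_done(): hands the job in, once; it reports no verdict.
The state is a dict: "clock": time; "joints": joint angles; "joint_vel": joint speeds; "joint_efforts": joint torques, N m; "position": TCP position; "ee_rot": TCP orientation; "contact_force": force on the tool from outside, world axes, zero at the start; "wrist_torque": the same for the moment, N m; "gripper_width": finger opening in mm.
Only numpy, scipy, OpenCV 4.12 (cv2) and the standard library are available. Lean on these libraries where they do the work, as an engineer would, in place of code of your own. Each camera call takes 0.05 s, during which the arm holds its last target. There are 200 camera calls.

## Working session

There is one attempt and no reset: what is moved stays moved. The work goes in short steps, Python scripts to look and compute and a tool call to move; the robot and the scene stay as the last step left them, time stands still between calls to the robot, and variables do not carry over. Pictures are saved under pics/ and viewed, about 12 in all and at most 16, crops included, and the job is handed in when it is done.

Besides the shell and the picture viewer there is one more tool, called after "Call:" as name(argument=value, ...) on one line, values as JSON. drive_tool: Moves the arm, as the interface text tells. Its arguments: {"type":"object","properties":{"motion":{"type":"array"},"grip":{"type":"number"}},"required":["motion"]}

```bash
mkdir -p pics; ls
python3 - <<'E'
from bench import arm
import cv2
for n in ("scene","top"):
    im=arm.get_image(n); cv2.imwrite(f"pics/{n}0.png",im[:,:,::-1]); print(n,arm.calibration(n))
print(arm.read_state())
E
```

```text
pics
scene {'K': array([[381.06313768,   0.        , 323.30614097],
       [  0.        , 381.06313768, 197.17760555],
       [  0.        ,   0.        ,   1.        ]]), 'eye': array([-163.87794754, -569.62761807,  665.9178923 ]), 'attitude': array([ 0.43773393, -0.21920269, -0.36865983,  0.79020827])}
top {'K': array([[379.6774849 ,   0.        , 323.56606872],
       [  0.        , 379.6774849 , 198.41018682],
       [  0.        ,   0.        ,   1.        ]]), 'eye': array([ 464.64793494,   18.14993537, 1053.95986609]), 'attitude': array([-0.03781783,  0.04236377,  0.71089092, -0.70100587])}
{'clock': 0.1, 'joints': array([ 1.36861418e+00,  3.85443104e-01,  6.77415019e-03, -4.57735084e-04,
       -1.19401154e+00, -2.58607944e-01]), 'joint_vel': array([ 1.56151717e-03, -1.93831228e-03,  3.84255186e-03,  8.25655315e-04,
       -2.23357886e-04, -9.08636378e-05]), 'joint_efforts': array([-6.54332180e-04, -3.93318665e+01,  1.88930690e+01,  4.19797897e+00,
       -2.59424160e-03,  6.20259982e-06]), 'position': array([277.65155161, 559.35516622, 230.35423815]), 'ee_rot': array([-0.68827685,  0.16220459,  0.68853999,  0.16086432]), 'contact_force': array([-0.45853022,  0.59105055,  0.75312953]), 'wrist_torque': array([0.04807294, 0.001542  , 0.02799623]), 'gripper_width': 85.4034898105655}
```

View pics/top0.png

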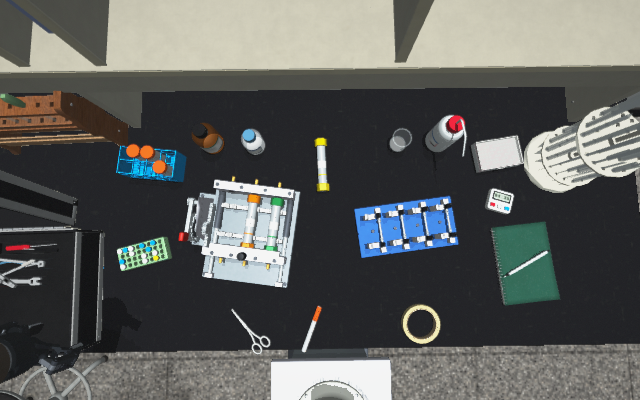

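View pics/scene0.png

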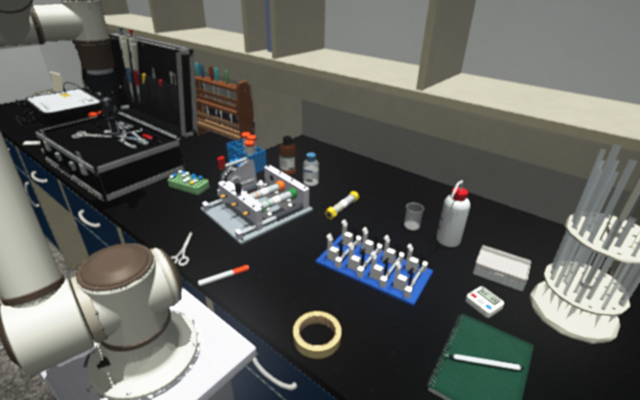

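```bash
cat > h.py <<'E'
import numpy as np, cv2
from scipy.spatial.transform import Rotation as R
from bench import arm
C={n:arm.calibration(n) for n in("scene","top")}
def proj(n,P):
    c=C[n]; p=R.from_quat(c['attitude']).inv().apply(np.atleast_2d(P)-c['eye'])
    q=p*[1,-1,-1]; q=q@c['K'].T; return q[:,:2]/q[:,2:]
def ray(n,uv):
    c=C[n]; uv=np.atleast_2d(uv).astype(float)
    d=np.c_[uv,np.ones(len(uv))]@np.linalg.inv(c['K']).T*[1,-1,-1]
    return c['eye'],R.from_quat(c['attitude']).apply(d)
def plane(n,uv,z):
    e,d=ray(n,uv); return e+d*((z-e[2])/d[:,2:])
def tri(a,b):  # pixel in scene, pixel in top
    e1,d1=ray("scene",a);e2,d2=ray("top",b);d1=d1[0];d2=d2[0]
    s=np.linalg.lstsq(np.c_[d1,-d2],e2-e1,rcond=None)[0]
    p,q=e1+s[0]*d1,e2+s[1]*d2; return (p+q)/2,np.linalg.norm(p-q)
def blobs(im,lo,hi,amin=4):
    h=cv2.cvtColor(im,cv2.COLOR_RGB2HSV); m=cv2.inRange(h,np.array(lo),np.array(hi))
    n,l,s,c=cv2.connectedComponentsWithStats(m); return m,[(c[i].round(1),s[i,4]) for i in range(1,n) if s[i,4]>=amin]
def grab(n,name,box=None,k=1):
    im=arm.get_image(n)
    o=im if box is None else im[box[1]:box[3],box[0]:box[2]]
    cv2.imwrite(f"pics/{name}.png",cv2.resize(o,None,fx=k,fy=k,interpolation=cv2.INTER_CUBIC)[:,:,::-1]); return im
def st():
    s=arm.read_state(); r=R.from_quat(s['ee_rot']).as_matrix()
    print('t',round(s['clock'],2),'pos',s['position'].round(1),'F',s['contact_force'].round(1),'w',round(s['gripper_width'],1),'q6',s['joints'].round(2)); print('toolaxes (cols)\n',r.round(3)); return s
E
python3 - <<'E'
from h import *
im=cv2.imread('pics/top0.png')
o=im[170:300,170:310]; cv2.imwrite('pics/c1.png',cv2.resize(o,None,fx=4.5,fy=4.5,interpolation=cv2.INTER_CUBIC))
o=im[185:265,345:470]; cv2.imwrite('pics/c2.png',cv2.resize(o,None,fx=6,fy=6,interpolation=cv2.INTER_CUBIC))
im=im[:,:,::-1].copy()
for nm,lo,hi in [('yellow',(24,150,120),(34,255,255)),('orange',(8,170,120),(19,255,255)),('green',(55,120,60),(85,255,255)),('blue',(100,150,80),(120,255,255)),('red',(0,180,100),(4,255,255)),('cap',(95,100,80),(108,200,255))]:
    print(nm,blobs(im,lo,hi,8)[1])
E
```

```text
yellow [(array([320.2, 141.4]), np.int32(79)), (array([322.9, 186.6]), np.int32(86)), (array([246. , 244.8]), np.int32(13)), (array([155.4, 257.6]), np.int32(21))]
orange [(array([209. , 138.9]), np.int32(60)), (array([139.7, 150.8]), np.int32(288)), (array([159.1, 166.4]), np.int32(135)), (array([253.5, 198.1]), np.int32(89)), (array([250.6, 245. ]), np.int32(15)), (array([316.6, 313.3]), np.int32(67))]
green [(array([277. , 201.2]), np.int32(88)), (array([519.7, 243.5]), np.int32(1666)), (array([270.5, 247.8]), np.int32(45)), (array([531.7, 282.7]), np.int32(1692))]
blue [(array([152.2, 165.7]), np.int32(1008)), (array([170.4, 164.9]), np.int32(10)), (array([151.1, 172. ]), np.int32(12)), (array([394.8, 228.1]), np.int32(2664)), (array([451.8, 219.6]), np.int32(112)), (array([436.4, 221.8]), np.int32(442))]
red [(array([181.2, 236. ]), np.int32(35))]
cap [(array([248.3, 134.5]), np.int32(118)), (array([165.5, 149. ]), np.int32(10)), (array([166.6, 161.1]), np.int32(14)), (array([149.8, 162.1]), np.int32(15)), (array([390.9, 228.6]), np.int32(2134)), (array([451.7, 219.7]), np.int32(112)), (array([436.4, 222. ]), np.int32(436)), (array([413.6, 225. ]), np.int32(432)), (array([  3.1, 262.5]), np.int32(15))]
```

View pics/c1.png

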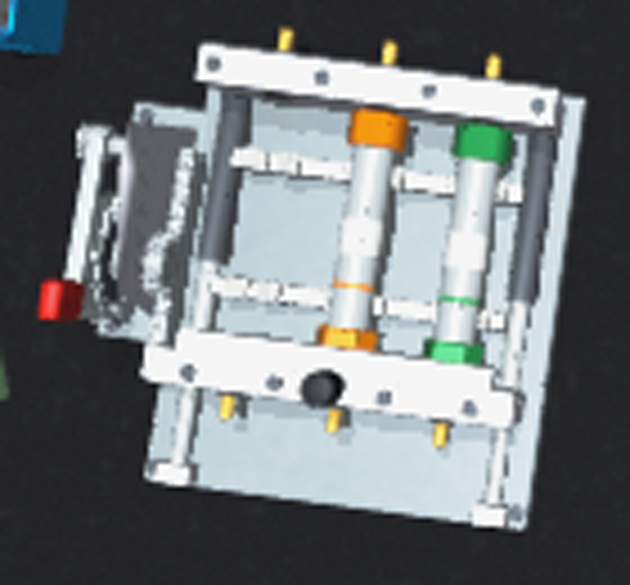

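View pics/c2.png

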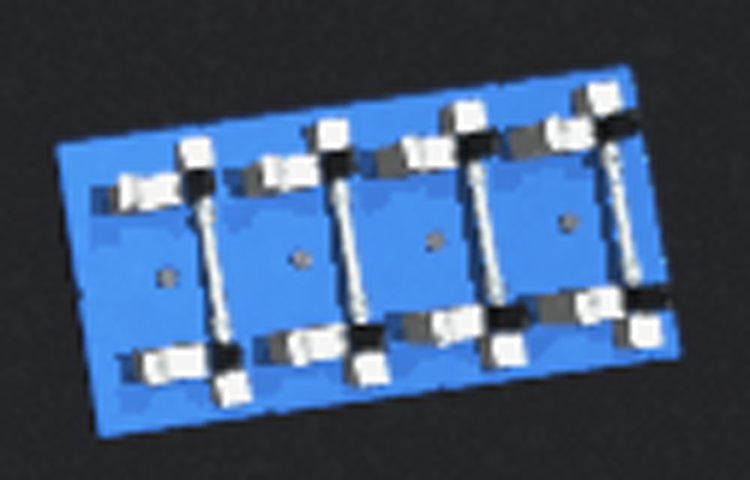

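Run:
```python
from h import *
c1=lambda a:np.array(a)/4.5+170-0.4
c2=lambda a:np.array(a)/6+[345,185]-0.4
b=plane("top",c1([(200,45),(560,92),(553,125),(197,80)]),82)[:,:2]
print('farbar',b.round(0),np.linalg.norm(b[1]-b[0]))
d=(b[0]+b[3]-b[1]-b[2]);y=d/np.linalg.norm(d);th=np.arctan2(-y[0],y[1]);x=np.array([y[1],-y[0]])
print('clamp yaw',th,x,y)
o=plane("top",c1([(378,130),(360,236),(350,337)]),70)[:,:2];g=plane("top",c1([(482,143),(467,250),(454,350)]),70)[:,:2]
print('or',o.round(0),'gr',g.round(0),'pitch',(o-g)@y,(o-g)@x)
k=plane("top",c1((322,388)),112)[0,:2];print('knob',k.round(1))
far=b.mean(0);print('far bar->knob along x',(k-far)@x,'orange col mid rel to far',(o-far)@x, (o-far)@y)
yl=plane("top",[(320.2,141.4),(322.9,186.6)],22)[:,:2];print('yellow',yl.round(1),yl.mean(0),np.linalg.norm(yl[0]-yl[1]))
r=plane("top",c2([(57,145),(630,67),(680,357),(100,437)]),10)[:,:2]
print('rack',r.round(0),r.mean(0),[np.linalg.norm(r[i]-r[i-1]).round(0) for i in range(4)])
ry=(r[0]+r[3]-r[1]-r[2]);ry/=np.linalg.norm(ry);rx=(r[0]+r[1]-r[2]-r[3]);rx/=np.linalg.norm(rx);print('rack yaw',np.arctan2(-ry[0],ry[1]),np.arctan2(rx[1],rx[0]))
im=cv2.imread('pics/scene0.png')[:,:,::-1].copy()
print('sred',blobs(im,(0,170,90),(5,255,255),6)[1])
print('syel',blobs(im,(22,150,100),(34,255,255),20)[1])
for q in blobs(im,(0,170,90),(5,255,255),6)[1]:
    print(q, *tri(q[0],(181.2,236)))
st()
```

```text
farbar [[628. 294.]
 [598.  87.]
 [579.  91.]
 [608. 295.]] 208.8750550471332
clamp yaw -0.1423233002993374 [ 0.98988912 -0.14184331] [0.14184331 0.98988912]
or [[579. 193.]
 [518. 203.]
 [460. 208.]] gr [[571. 133.]
 [509. 142.]
 [452. 149.]] pitch [60.75168977 62.1130246  59.9190099 ] [-0.22356788  0.0935304  -0.28213218]
knob [433.  215.4]
far bar->knob along x -171.93234261206715 orange col mid rel to far [ -24.31083765  -86.30689272 -144.04751908] [-1.88070195 -0.72587068 -3.68651159]
yellow [[742.   17.7]
 [614.8  12. ]] [678.41625638  14.88093234] 127.27999835911685
rack [[ 554.  -73.]
 [ 586. -339.]
 [ 453. -355.]
 [ 421.  -90.]] [ 503.26720638 -214.33567744] [np.float64(134.0), np.float64(268.0), np.float64(134.0), np.float64(267.0)]
rack yaw 0.12120587760430417 0.12063702764087808
sred [(array([220.7, 161.2]), np.int32(67)), (array([240.8, 271.4]), np.int32(16))]
syel [(array([143.3,  76.2]), np.int32(22)), (array([354.8, 194. ]), np.int32(45)), (array([331.2, 211.5]), np.int32(69))]
(array([220.7, 161.2]), np.int32(67)) [482.31909776 358.41669102 127.99621296] 2.408732850045778
(array([240.8, 271.4]), np.int32(16)) [ 537.61241526  510.69767849 -446.04938626] 138.02856896637655
t 0.1 pos [277.7 559.4 230.4] F [-0.5  0.6  0.8] w 85.4 q6 [ 1.37  0.39  0.01 -0.   -1.19 -0.26]
toolaxes (cols)
 [[-0.001 -0.445 -0.896]
 [-0.002 -0.896  0.445]
 [-1.     0.002 -0.   ]]
```

Call:
drive_tool(motion=[[0, 0, 0, -6.1], [0, 0, 0, -6.1], [0, 0, 0, -6.1], [0, 24, -33, 0], [0, 24, -33, 0], [0, 24, -33, 0], [0, 24, -33, 0], [0, 24, -33, 0], [0, 24, -33, 0], [0, 24, -33, 0]], grip=50)

```text
clock: 0.93
position: [483.7, 359.2, 231.0]
ee_rot: [-0.705, 0.05, 0.706, 0.05]
contact_force: [0.7, 1.3, -0.5]
gripper_width: 50.6
```

```bash
cat >> h.py <<'E'
def togo(P,yaw=None,spin=None):
    """yaw: world angle of jaw line (deg, mod 180)"""
    s=st(); r=R.from_quat(s['ee_rot'])
    sp=0
    if yaw is not None:
        yv=r.as_matrix()[:,1]; a=np.degrees(np.arctan2(yv[1],yv[0])); sp=-((yaw-a+90)%180-90)
        if spin: sp+=spin
    d=np.array(P)-s['position']; r2=r*R.from_euler('x',sp,degrees=True)
    print('spin',round(sp,1),'shift after spin',r2.inv().apply(d).round(1),'world',d.round(1)); return s
CL=np.array([518.1,203.2]); ct=-0.1423; CX=np.array([np.cos(ct),np.sin(ct)]); CY=np.array([-CX[1],CX[0]])
clamp=lambda x,y,z:np.r_[CL+x*CX+y*CY,z]
RK=np.array([503.3,-214.3]); rt=0.121; RX=np.array([np.cos(rt),np.sin(rt)]); RY=np.array([-RX[1],RX[0]])
rack=lambda x,y,z:np.r_[RK+x*RX+y*RY,z]
CYAW=90+np.degrees(ct); RYAW=90+np.degrees(rt)
E
python3 - <<'E'
from h import *
togo([482,358,116],CYAW)
E
```

```text
t 0.93 pos [483.7 359.2 231. ] F [ 0.7  1.3 -0.5] w 50.6 q6 [ 0.91  0.35 -0.05 -0.   -1.17  0.52]
toolaxes (cols)
 [[-0.001 -0.141 -0.99 ]
 [-0.    -0.99   0.141]
 [-1.     0.001  0.001]]
spin 0.1 shift after spin [115.    1.4   1.5] world [  -1.7   -1.2 -115. ]
```

Call:
drive_tool(motion=[[29, 0.4, 0.4, 0], [29, 0.4, 0.4, 0], [29, 0.4, 0.4, 0], [28, 0, 0, 0], [0, 0, 0, 0]])

```text
clock: 1.35
position: [478.4, 356.4, 109.8]
ee_rot: [-0.702, 0.054, 0.708, 0.047]
contact_force: [-1.1, -1.2, -0.3]
gripper_width: 50.0
```

Run:
```python
from h import *
togo([482,358,116],CYAW)
im=grab("scene","s1",(190,110,270,200),8)
```

```text
t 1.35 pos [478.4 356.4 109.8] F [-1.1 -1.2 -0.3] w 50.0 q6 [ 0.91  0.45 -0.21 -0.   -0.92  0.52]
toolaxes (cols)
 [[-0.01  -0.143 -0.99 ]
 [-0.009 -0.99   0.143]
 [-1.     0.01   0.008]]
spin -0.1 shift after spin [-6.3 -2.  -3.3] world [3.6 1.6 6.2]
```

View pics/s1.png

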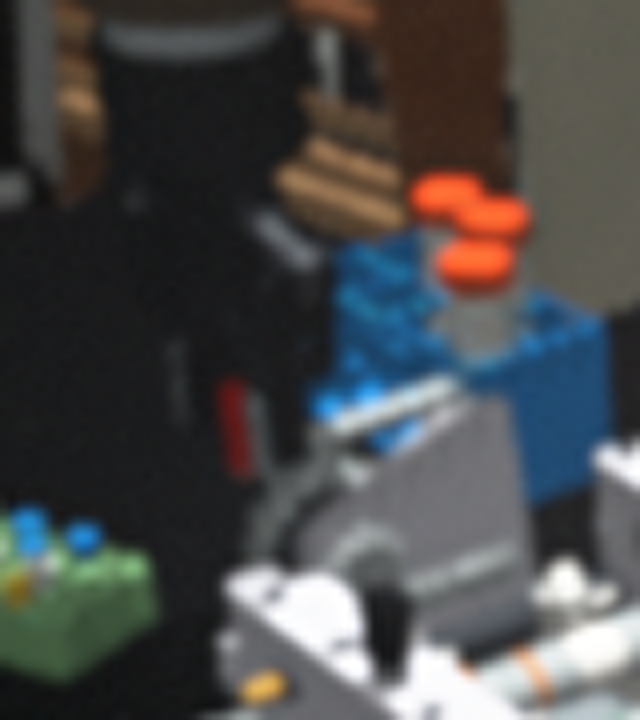

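Call:
drive_tool(motion=[[-2, 0, 0, 0], [0, 0, 0, 0], [0, 0, 0, 0], [0, 0, 0, 0]], grip=19)

```text
clock: 1.73
position: [482.0, 359.7, 120.3]
ee_rot: [0.706, -0.05, -0.705, -0.05]
contact_force: [-1.0, -3.1, 2.4]
gripper_width: 19.3
```

Run:
```python
from h import *
togo([482,358,116],CYAW)
```

```text
t 1.73 pos [482.  359.7 120.3] F [-1.  -3.1  2.4] w 19.3 q6 [ 0.91  0.44 -0.2   0.   -0.93  0.52]
toolaxes (cols)
 [[ 0.001 -0.141 -0.99 ]
 [ 0.001 -0.99   0.141]
 [-1.    -0.001 -0.001]]
spin 0.1 shift after spin [ 4.3  1.7 -0.3] world [ 0.  -1.7 -4.3]
```

Call:
drive_tool(motion=[[3, 1, 0, 0], [0, 0, 0, 0], [0, 0, 0, 0]], grip=5)

```text
clock: 1.98
position: [481.0, 356.4, 118.5]
ee_rot: [-0.705, 0.051, 0.705, 0.049]
contact_force: [-4.1, -8.7, 12.7]
gripper_width: 10.9
```

Run:
```python
from h import *
st()
```

```text
t 1.98 pos [481.  356.4 118.5] F [-4.1 -8.7 12.7] w 10.9 q6 [ 0.91  0.44 -0.21  0.   -0.92  0.52]
toolaxes (cols)
 [[-0.001 -0.141 -0.99 ]
 [-0.004 -0.99   0.141]
 [-1.     0.004  0.   ]]
```

Call:
drive_tool(motion=[[-4.4, 0, -1.7, 0], [-4.3, 0, -1.9, 0], [-4.2, 0, -2.1, 0], [-4.1, 0, -2.4, 0], [-4.0, 0, -2.6, 0], [0, 0, 0, 0], [0, 0, 0, 0], [0, 0, 0, 0], [0, 0, 0, 0], [0, 0, 0, 0]])

```text
clock: 2.82
position: [490.1, 355.1, 135.0]
ee_rot: [-0.703, 0.052, 0.707, 0.048]
contact_force: [-3.2, -5.9, -4.8]
gripper_width: 11.0
```

Call:
drive_tool(motion=[[0, 0, 0, 0], [0, 0, 0, 0], [0, 0, 0, 0], [0, 0, 0, 0], [0, 0, 0, 0], [0, 0, 0, 0], [0, 0, 0, 0], [0, 0, 0, 0], [0, 0, 0, 0], [0, 0, 0, 0]])

```text
clock: 3.65
position: [490.1, 355.1, 135.0]
ee_rot: [-0.703, 0.052, 0.707, 0.048]
contact_force: [-3.3, -6.5, -4.3]
gripper_width: 11.2
```

Run:
```python
from h import *
st()
im=grab("scene","s2",(180,110,320,245),5)
```

```text
t 3.65 pos [490.1 355.1 135. ] F [-3.3 -6.5 -4.3] w 11.2 q6 [ 0.89  0.44 -0.17 -0.   -0.97  0.53]
toolaxes (cols)
 [[-0.006 -0.142 -0.99 ]
 [-0.005 -0.99   0.142]
 [-1.     0.006  0.005]]
```

View pics/s2.png

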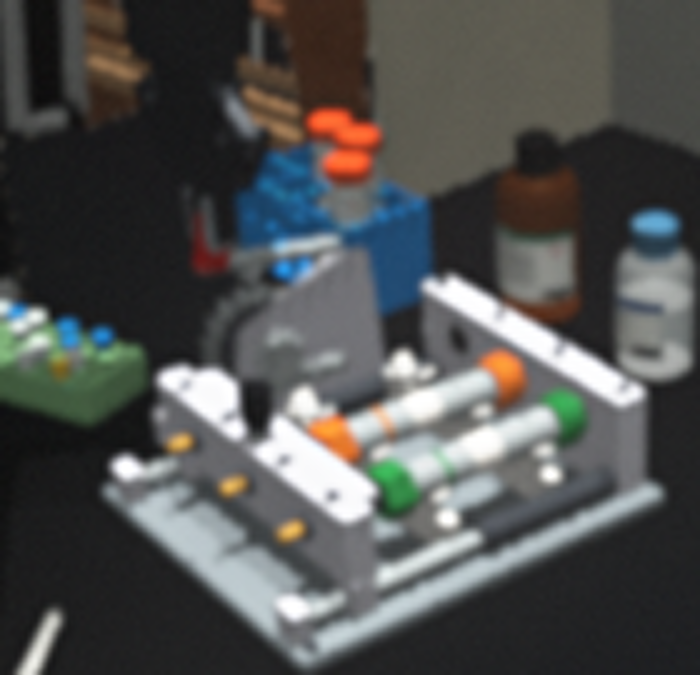

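Run:
```python
from h import *
for x in (-86,-98,-110): print(x,proj("scene",[clamp(x,0,118),clamp(x,0,104)]).round(1).tolist(),proj("top",[clamp(x,0,118)]).round(1))
def knob(im,b):
    x0,y0,x1,y1=b; g=im[y0:y1,x0:x1].max(2); m=(g<60).astype('uint8')
    n,l,s,c=cv2.connectedComponentsWithStats(m); return [((c[i]+[x0,y0]).round(1),s[i,4]) for i in range(1,n) if s[i,4]>10]
im=arm.get_image("top"); cv2.imwrite('pics/t2.png',im[:,:,::-1])
print(knob(cv2.imread('pics/top0.png'),(230,245,252,272))); print(knob(im,(230,245,252,275)))
```

```text
-86 [[238.9, 184.6], [239.4, 188.8]] [[240.6 255.9]]
-98 [[235.3, 185.9], [235.8, 190.1]] [[239.9 260.9]]
-110 [[231.6, 187.3], [232.1, 191.5]] [[239.1 265.8]]
[(array([243.8, 255.7]), np.int32(16))]
[(array([242. , 264.8]), np.int32(20))]
```

Call:
drive_tool(motion=[[0, 0, 0, 0], [0, 0, 0, 0], [0, 0, 0, 0], [-15, 0, 0, 0], [-20, 0, 0, 0], [-10, 30, -10, 0], [0, 30, -10, 0], [0, 30, -10, 0], [0, 30, -10, 0], [0, 26, -9, 0]], grip=50)

```text
clock: 4.58
position: [521.2, 205.4, 182.9]
ee_rot: [0.707, -0.049, -0.704, -0.051]
contact_force: [0.7, 0.6, 0.3]
gripper_width: 50.1
```

Call:
drive_tool(motion=[[0, 0, 0, 0], [0, 0, 0, 0], [0, 0, 0, 0]])

```text
clock: 4.83
position: [520.9, 206.9, 182.4]
ee_rot: [0.706, -0.049, -0.704, -0.051]
contact_force: [-0.4, -0.2, -0.2]
gripper_width: 50.2
```

Run:
```python
from h import *
togo(clamp(0,0,37),CYAW)
im=grab("scene","s3",(180,110,320,245),5)
```

```text
t 4.83 pos [520.9 206.9 182.4] F [-0.4 -0.2 -0.2] w 50.2 q6 [ 0.67  0.31 -0.23  0.   -1.03  0.76]
toolaxes (cols)
 [[ 0.003 -0.141 -0.99 ]
 [ 0.002 -0.99   0.141]
 [-1.    -0.002 -0.002]]
spin 0.1 shift after spin [145.3   4.3   2.6] world [  -2.8   -3.7 -145.4]
```

View pics/s3.png

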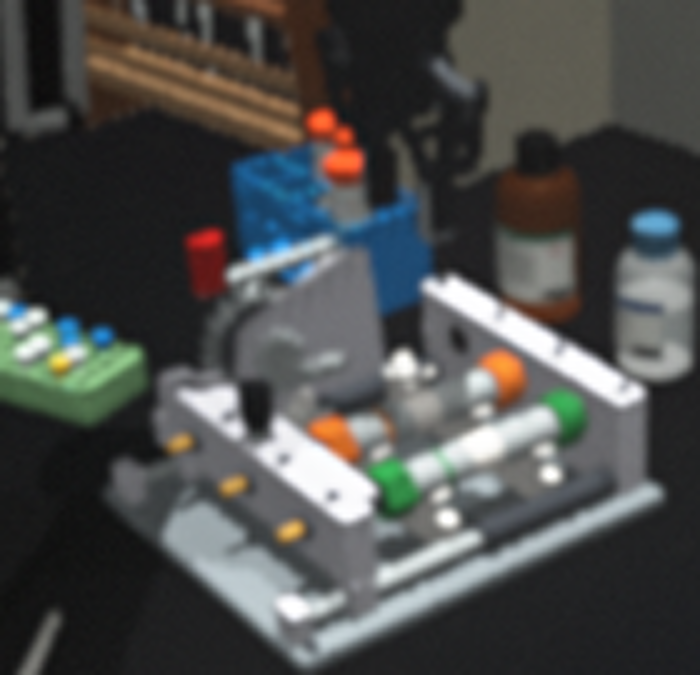

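Call:
drive_tool(motion=[[30, 1.4, 0.9, 0], [30, 1.4, 0.9, 0], [30, 1.4, 0.8, 0], [30, 0, 0, 0], [15, 0, 0, 0], [6, 0, 0, 0], [0, 0, 0, 0], [0, 0, 0, 0]])

```text
clock: 5.55
position: [517.5, 203.4, 41.0]
ee_rot: [0.706, -0.049, -0.705, -0.05]
contact_force: [0.2, 0.2, 0.5]
gripper_width: 49.9
```

Run:
```python
from h import *
togo(clamp(0,0,38),CYAW)
```

```text
t 5.55 pos [517.5 203.4  41. ] F [0.2 0.2 0.5] w 49.9 q6 [ 0.67  0.48 -0.39  0.   -0.7   0.76]
toolaxes (cols)
 [[ 0.001 -0.139 -0.99 ]
 [ 0.001 -0.99   0.139]
 [-1.    -0.001 -0.001]]
spin 0.1 shift after spin [ 3.   0.1 -0.6] world [ 0.6 -0.2 -3. ]
```

Call:
drive_tool(motion=[[2, 0, 0, 0], [0, 0, 0, 0], [0, 0, 0, 0], [0, 0, 0, 0], [0, 0, 0, 0], [0, 0, 0, 0]], grip=10)

```text
clock: 6.05
position: [519.3, 205.3, 40.6]
ee_rot: [0.708, -0.047, -0.703, -0.052]
contact_force: [-0.2, 5.7, 1.5]
gripper_width: 22.3
```

Call:
drive_tool(motion=[[-10, 0, 0, 0], [-20, 0, 0, 0], [-30, 0, 0, 0], [-30, 0, 0, 0], [-20, 0, 0, 0], [-10, 0, 0, 0], [0, 0, 0, 0]])

```text
clock: 6.63
position: [517.9, 202.7, 161.7]
ee_rot: [0.707, -0.049, -0.704, -0.051]
contact_force: [-0.3, 0.5, -1.3]
gripper_width: 22.3
```

Run:
```python
from h import *
togo(rack(0,-93,160),RYAW)
```

```text
t 6.63 pos [517.9 202.7 161.7] F [-0.3  0.5 -1.3] w 22.3 q6 [ 0.66  0.33 -0.27  0.   -0.97  0.76]
toolaxes (cols)
 [[ 0.005 -0.141 -0.99 ]
 [ 0.004 -0.99   0.141]
 [-1.    -0.004 -0.005]]
spin -15.0 shift after spin [-2.000e-01  5.052e+02  6.480e+01] world [  -3.3 -509.4   -1.7]
```

Call:
drive_tool(motion=[[0, 0, 0, -5], [0, 0, 0, -5], [0, 0, 0, -5], [0, 20, 2.6, 0], [0, 38, 4.9, 0], [0, 38, 4.9, 0], [0, 38, 4.9, 0], [0, 38, 4.9, 0], [0, 38, 4.9, 0], [0, 38, 4.9, 0]])

```text
clock: 7.47
position: [513.1, -49.8, 156.7]
ee_rot: [-0.705, -0.043, 0.707, -0.043]
contact_force: [0.3, 0.4, -0.9]
gripper_width: 22.0
```

Call:
drive_tool(motion=[[0, 38, 4.9, 0], [0, 38, 4.9, 0], [0, 38, 4.9, 0], [0, 38, 4.9, 0], [0, 38, 4.9, 0], [0, 38, 4.9, 0], [0, 20, 2.6, 0], [0, 0, 0, 0], [0, 0, 0, 0], [0, 0, 0, 0]])

```text
clock: 8.3
position: [511.8, -297.3, 156.8]
ee_rot: [-0.705, -0.043, 0.707, -0.042]
contact_force: [-0.2, 0.8, -0.4]
gripper_width: 22.2
```

Run:
```python
from h import *
togo(rack(0,-93,160),RYAW)
print(proj("top",[rack(0,-93,66),rack(0,-31,66),rack(0,93,66)]).round(1),proj("scene",[rack(0,-93,58)]))
for nm in("scene","top"):
    im=arm.get_image(nm); cv2.imwrite(f'pics/{nm}4.png',im[:,:,::-1])
    print(nm,blobs(im,(8,170,100),(19,255,255),8)[1],blobs(im,(24,150,100),(34,255,255),20)[1])
a=cv2.imread('pics/top4.png')[190:300,380:480]; b=cv2.imread('pics/scene4.png')[200:310,320:450]
cv2.imwrite('pics/m4.png',np.hstack([cv2.resize(a,(400,440)),cv2.resize(b,(400,440))]))
```

```text
t 8.3 pos [ 511.8 -297.3  156.8] F [-0.2  0.8 -0.4] w 22.2 q6 [-0.25  0.39 -0.18 -0.   -1.    1.94]
toolaxes (cols)
 [[-0.003  0.12  -0.993]
 [ 0.001 -0.993 -0.12 ]
 [-1.    -0.002  0.003]]
spin -0.1 shift after spin [-3.2  9.6 -1.6] world [ 2.7 -9.3  3.2]
[[445.8 220.6]
 [422.3 223.8]
 [375.2 230.3]] [[411.5416201  265.44305616]]
scene [(array([248.2, 135.1]), np.int32(24)), (array([248.7, 141.5]), np.int32(11)), (array([429.9, 210.3]), np.int32(15)), (array([403.9, 237.4]), np.int32(143)), (array([244.4, 267.1]), np.int32(8))] [(array([355. , 194.1]), np.int32(47)), (array([331.2, 211.6]), np.int32(69))]
top [(array([210.2, 140.1]), np.int32(117)), (array([139.9, 150.9]), np.int32(296)), (array([159.3, 166.5]), np.int32(140)), (array([462.4, 246.6]), np.int32(123)), (array([316.6, 313.3]), np.int32(67))] [(array([320.2, 141.4]), np.int32(82)), (array([322.6, 186.6]), np.int32(94)), (array([155.4, 257.6]), np.int32(21))]
```

View pics/m4.png

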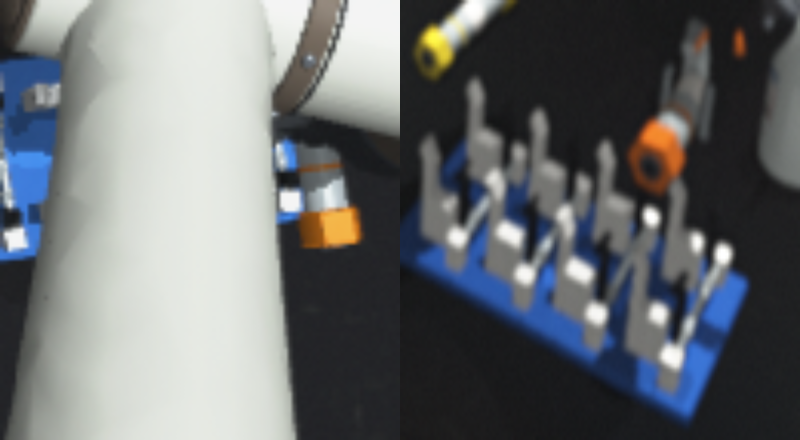

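```bash
python3 - <<'E'
from h import *
c=lambda P:((proj("top",P)+.4-[345,185])*6).round(0).tolist()
for cy in(93,-93):
  for x in(38,-38):
    print(cy,x,'prong face z58,z84, flared20 z84',c([rack(x,cy+12.6,58),rack(x,cy+12.6,84),rack(x,cy+20,84)]),'nose z75 y-5,-12,-20',c([rack(x,cy-5,75),rack(x,cy-12,78),rack(x,cy-20,82)]))
p=plane("top",(462.4,246.6),180)[0]; print('fit',p)
print('pred fit from tool',proj("top",[[511.8-64.5,-297.3-7.8,180]]),proj("scene",[[511.8-74*.993,-297.3-74*.12,173]]))
E
python3 - <<'E'
import cv2
im=cv2.imread('pics/scene0.png')[225:305,310:440]
cv2.imwrite('pics/c5.png',cv2.resize(im,None,fx=6,fy=6,interpolation=cv2.INTER_CUBIC))
E
```

```text
93 38 prong face z58,z84, flared20 z84 [[140.0, 192.0], [147.0, 188.0], [130.0, 191.0]] nose z75 y-5,-12,-20 [[185.0, 184.0], [202.0, 182.0], [222.0, 178.0]]
93 -38 prong face z58,z84, flared20 z84 [[166.0, 366.0], [174.0, 366.0], [157.0, 369.0]] nose z75 y-5,-12,-20 [[212.0, 360.0], [229.0, 358.0], [249.0, 356.0]]
-93 38 prong face z58,z84, flared20 z84 [[558.0, 135.0], [576.0, 130.0], [559.0, 132.0]] nose z75 y-5,-12,-20 [[610.0, 126.0], [628.0, 124.0], [650.0, 120.0]]
-93 -38 prong face z58,z84, flared20 z84 [[587.0, 308.0], [607.0, 307.0], [590.0, 309.0]] nose z75 y-5,-12,-20 [[640.0, 301.0], [659.0, 299.0], [681.0, 296.0]]
fit [ 448.8623344  -304.28932633  180.        ]
pred fit from tool [[462.79137889 247.28305796]] [[401.92684956 242.22655924]]
```

View pics/c5.png

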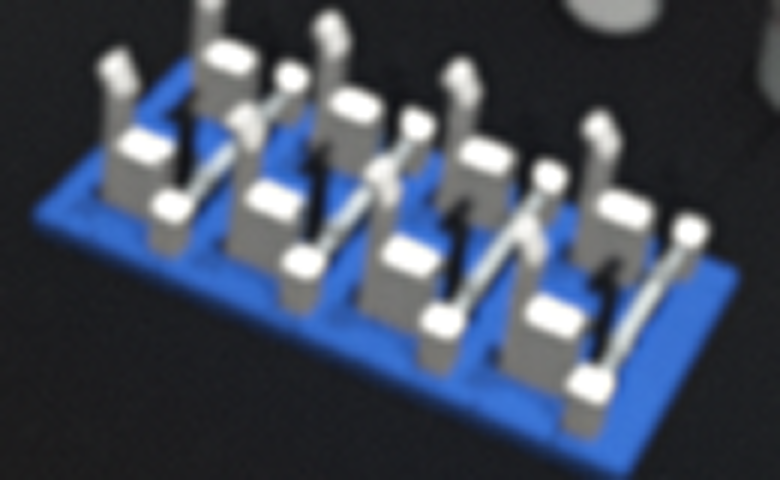

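Run:
```python
from h import *
S=np.array([(169,205),(300,262),(440,322),(590,383),(290,75),(418,125),(548,178),(690,230)])/6+[310,225]-.4
T=np.array([(232,388),(370,370),(505,350),(642,330),(195,152),(332,132),(466,115),(603,97)])/6+[345,185]-.4
for s,t in zip(S,T):
    p,e=tri(s,t); d=p[:2]-RK; print(p.round(0),'err',round(e,1),'rack xy',(d@RX).round(1),(d@RY).round(1))
# prong base outer edges (grey left edge) at z 8
for t in [(92,200),(228,182),(375,163),(508,145)]:
    p=plane("top",np.array(t)/6+[345,185]-.4,8)[0]; d=p[:2]-RK; print('prong base',(d@RX).round(1),(d@RY).round(1))
# seat dots mid-plate
for t in [(167,278),(302,259),(435,241),(568,222)]:
    p=plane("top",np.array(t)/6+[345,185]-.4,10)[0]; d=p[:2]-RK; print('dot',(d@RX).round(1),(d@RY).round(1))
```

```text
[ 441. -145.   36.] err 3.8 rack xy -53.4 76.7
[ 448. -206.   36.] err 3.7 rack xy -53.8 14.7
[ 456. -267.   35.] err 2.9 rack xy -53.0 -46.9
[ 465. -329.   35.] err 2.3 rack xy -52.3 -109.1
[ 547. -132.   37.] err 2.2 rack xy 53.0 76.6
[ 555. -194.   35.] err 1.4 rack xy 53.9 13.7
[ 562. -255.   34.] err 1.2 rack xy 53.5 -47.8
[ 570. -317.   36.] err 0.3 rack xy 53.4 -110.4
prong base 39.9 121.4
prong base 39.6 58.1
prong base 39.2 -10.4
prong base 39.1 -72.6
dot -0.1 92.8
dot 0.1 30.3
dot 0.0 -31.5
dot 0.4 -93.4
```

Call:
drive_tool(motion=[[15, 4.5, -0.8, 0], [20, 4.5, -0.8, 0], [17, 0, 0, 0], [10, 0, 0, 0], [0, 0, 0, 0], [0, 0, 0, 0], [0, 0, 0, 0]])

```text
clock: 8.98
position: [516.4, -306.5, 97.5]
ee_rot: [0.706, 0.043, -0.705, 0.043]
contact_force: [-0.1, -0.3, -0.3]
gripper_width: 22.2
```

Run:
```python
from h import *
togo(rack(0,-93,43),RYAW)
```

```text
t 8.98 pos [ 516.4 -306.5   97.5] F [-0.1 -0.3 -0.3] w 22.2 q6 [-0.27  0.47 -0.23  0.   -0.87  1.96]
toolaxes (cols)
 [[ 0.002  0.121 -0.993]
 [-0.001 -0.993 -0.121]
 [-1.     0.001 -0.002]]
spin 0.0 shift after spin [54.5 -0.2  2. ] world [ -1.9  -0.1 -54.5]
```

Call:
drive_tool(motion=[[8, 0, 1, 0], [8, 0, 1, 0], [8, 0, 0, 0], [7, 0, 0, 0], [6, 0, 0, 0], [6, 0, 0, 0], [0, 0, 0, 0]])

```text
clock: 9.57
position: [512.4, -306.1, 51.3]
ee_rot: [-0.705, -0.043, 0.707, -0.042]
contact_force: [0.4, 1.5, -3.4]
gripper_width: 22.0
```

Call:
drive_tool(motion=[[5, 0, 0, 0], [5, 0, 0, 0], [2, 0, 0, 0], [0, 0, 0, 0], [0, 0, 0, 0]])

```text
clock: 9.98
position: [513.3, -306.9, 41.9]
ee_rot: [-0.706, -0.043, 0.706, -0.043]
contact_force: [-1.4, 3.6, 3.9]
gripper_width: 21.9
```

Run:
```python
from h import *
togo(rack(0,-93,42),RYAW)
for nm in("scene",):
    im=arm.get_image(nm); cv2.imwrite(f'pics/{nm}6.png',im[:,:,::-1])
    print(nm,blobs(im,(8,170,100),(19,255,255),8)[1])
print(proj("scene",[rack(-75,-93,58)]))
```

```text
t 9.98 pos [ 513.3 -306.9   41.9] F [-1.4  3.6  3.9] w 21.9 q6 [-0.27  0.53 -0.28  0.   -0.75  1.96]
toolaxes (cols)
 [[-0.     0.12  -0.993]
 [-0.    -0.993 -0.12 ]
 [-1.    -0.     0.   ]]
spin -0.0 shift after spin [-0.1 -0.1 -1.3] world [1.3 0.2 0.1]
scene [(array([248.2, 135.1]), np.int32(24)), (array([248.7, 141.5]), np.int32(11)), (array([425.8, 251.4]), np.int32(15)), (array([401.3, 279.3]), np.int32(106))]
[[399.33441685 284.15419642]]
```

Call:
drive_tool(motion=[[2, 0, 0, 0], [2, 0, 0, 0], [0, 0, 0, 0], [0, 0, 0, 0]])

```text
clock: 10.37
position: [513.4, -306.9, 41.6]
ee_rot: [0.706, 0.043, -0.706, 0.043]
contact_force: [-7.2, 8.9, 24.4]
gripper_width: 22.0
```

Run:
```python
from h import *
togo(rack(0,-93,42),RYAW)
im=grab("scene","s7",(375,230,450,300),8)
```

```text
t 10.37 pos [ 513.4 -306.9   41.6] F [-7.2  8.9 24.4] w 22.0 q6 [-0.27  0.53 -0.28  0.   -0.75  1.96]
toolaxes (cols)
 [[ 0.     0.121 -0.993]
 [-0.001 -0.993 -0.121]
 [-1.     0.001 -0.   ]]
spin 0.0 shift after spin [-0.4 -0.1 -1.2] world [1.2 0.3 0.4]
```

View pics/s7.png

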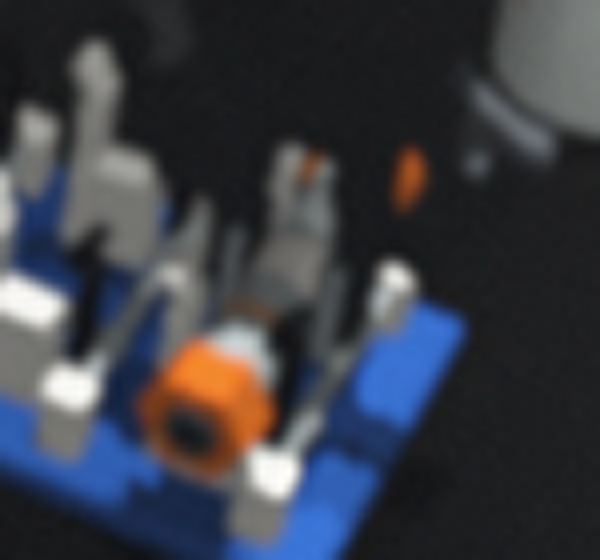

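Call:
drive_tool(motion=[[-4, 0, 0, 0], [0, 0, 0, 0], [0, 0, 0, 0], [-10, 0, 0, 0], [-25, 0, 0, 0], [-30, 0, 0, 0], [-30, 0, 0, 0], [-20, 0, 0, 0], [0, -15, -2, 0], [0, -38, -4, 0]], grip=44)

```text
clock: 11.25
position: [514.6, -256.2, 158.1]
ee_rot: [0.708, 0.04, -0.704, 0.042]
contact_force: [1.0, 1.5, 0.1]
gripper_width: 44.0
```

Call:
drive_tool(motion=[[0, -38, -4.3, 0], [0, -38, -4.3, 0], [0, -38, -4.3, 0], [0, -38, -4.3, 0], [0, -38, -4.3, 0], [0, -38, -4.3, 0], [0, -38, -4.3, 0], [0, -38, -4.3, 0], [0, -38, -4.3, 0], [0, -38, -4.3, 0]])

```text
clock: 12.08
position: [510.0, 130.6, 156.6]
ee_rot: [0.706, 0.043, -0.706, 0.043]
contact_force: [0.7, -0.1, 0.0]
gripper_width: 44.0
```

Call:
drive_tool(motion=[[0, -10, -1, 5], [0, 0, 0, 5], [0, 0, 0, 5], [0, 0, 0, 0], [0, 0, 0, 0]])

```text
clock: 12.5
position: [510.1, 138.9, 156.3]
ee_rot: [0.705, -0.049, -0.705, -0.049]
contact_force: [0.2, 0.2, 0.1]
gripper_width: 43.7
```

Run:
```python
from h import *
togo(clamp(0,-62,38),CYAW)
im=arm.get_image("top"); cv2.imwrite('pics/top8.png',im[:,:,::-1])
b=blobs(im,(8,170,100),(19,255,255),12)[1];print([(x[0],x[1]) for x in b if x[0][0]>400])
print('pred hex ends',proj("top",[rack(65,-93,70),rack(-65,-93,70)]).round(1))
print(blobs(im,(24,150,100),(34,255,255),20)[1])
```

```text
t 12.5 pos [510.1 138.9 156.3] F [0.2 0.2 0.1] w 43.7 q6 [ 0.57  0.29 -0.34  0.   -0.94  0.86]
toolaxes (cols)
 [[ 0.    -0.139 -0.99 ]
 [-0.    -0.99   0.139]
 [-1.     0.    -0.   ]]
spin 0.2 shift after spin [118.3  -2.8   1.2] world [  -0.7    3.  -118.3]
[(array([440.5, 197.2]), np.int32(93)), (array([444.9, 246. ]), np.int32(27)), (array([454.6, 246. ]), np.int32(20))]
pred hex ends [[442.  195.9]
 [450.6 245.5]]
[(array([320.4, 141.4]), np.int32(84)), (array([322.6, 186.6]), np.int32(94))]
```

Call:
drive_tool(motion=[[28, -1, 0.4, 0], [30, -1, 0.4, 0], [30, -0.8, 0.4, 0], [20, 0, 0, 0], [9, 0, 0, 0], [0, 0, 0, 0], [0, 0, 0, 0]])

```text
clock: 13.13
position: [509.7, 141.8, 39.7]
ee_rot: [0.706, -0.05, -0.705, -0.05]
contact_force: [0.8, -0.5, 0.8]
gripper_width: 44.5
```

Call:
drive_tool(motion=[[0, 0, 0, 0], [0, 0, 0, 0], [0, 0, 0, 0], [0, 0, 0, 0], [0, 0, 0, 0]], grip=10)

```text
clock: 13.55
position: [511.7, 144.1, 41.6]
ee_rot: [0.708, -0.048, -0.703, -0.051]
contact_force: [-0.2, 5.1, 3.5]
gripper_width: 22.1
```

Call:
drive_tool(motion=[[-10, 0, 0, 0], [-20, 0, 0, 0], [-30, 0, 0, 0], [-30, 0, 0, 0], [-20, 0, 0, 0], [-10, 0, 0, -5], [0, 0, 0, -5], [0, 0, 0, -5], [0, 0, 0, 0]])

```text
clock: 14.3
position: [508.4, 141.1, 160.2]
ee_rot: [-0.706, -0.043, 0.706, -0.043]
contact_force: [-0.1, 0.1, -2.0]
gripper_width: 21.9
```

Run:
```python
from h import *
togo(rack(0,-31,157),RYAW)
```

```text
t 14.3 pos [508.4 141.1 160.2] F [-0.1  0.1 -2. ] w 21.9 q6 [ 0.58  0.29 -0.33 -0.   -0.95  1.11]
toolaxes (cols)
 [[-0.     0.121 -0.993]
 [-0.    -0.993 -0.121]
 [-1.     0.     0.   ]]
spin 0.0 shift after spin [  3.2 383.2  47.9] world [  -1.3 -386.2   -3.2]
```

Call:
drive_tool(motion=[[0, 20, 2.5, 0], [0, 38, 4.7, 0], [0, 38, 4.7, 0], [0, 38, 4.7, 0], [0, 38, 4.7, 0], [0, 38, 4.7, 0], [0, 38, 4.7, 0], [0, 38, 4.7, 0], [0, 38, 4.7, 0], [0, 38, 4.7, 0]])

```text
clock: 15.13
position: [506.9, -224.9, 159.5]
ee_rot: [-0.705, -0.042, 0.706, -0.041]
contact_force: [0.6, 0.5, -0.8]
gripper_width: 21.9
```

Call:
drive_tool(motion=[[0, 21, 3, 0], [0, 0, 0, 0], [30, 0, 0, 0], [20, 0, 0, 0], [10, 0, 0, 0], [0, 0, 0, 0], [0, 0, 0, 0], [0, 0, 0, 0]])

```text
clock: 15.8
position: [508.7, -244.2, 100.7]
ee_rot: [0.707, 0.042, -0.705, 0.043]
contact_force: [0.8, 0.1, -1.1]
gripper_width: 22.3
```

Run:
```python
from h import *
togo(rack(0,-31,42),RYAW)
for nm in("scene","top"):
    im=arm.get_image(nm)
    print(nm,blobs(im,(50,100,50),(85,255,255),8)[1],blobs(im,(24,150,100),(34,255,255),20)[1])
```

```text
t 15.8 pos [ 508.7 -244.2  100.7] F [ 0.8  0.1 -1.1] w 22.3 q6 [-0.16  0.41 -0.32  0.   -0.84  1.85]
toolaxes (cols)
 [[ 0.002  0.121 -0.993]
 [-0.001 -0.993 -0.121]
 [-1.     0.001 -0.002]]
spin -0.0 shift after spin [58.7  0.6  1.9] world [ -1.6  -0.9 -58.7]
scene [(array([404.2, 222.2]), np.int32(24)), (array([378.7, 249.6]), np.int32(125)), (array([483.6, 364.4]), np.int32(5400))] [(array([354.8, 194. ]), np.int32(45)), (array([331.1, 211.5]), np.int32(70))]
top [(array([520.5, 244.3]), np.int32(1850)), (array([432.2, 248.8]), np.int32(118)), (array([531.9, 282.8]), np.int32(1934))] [(array([320.4, 141.3]), np.int32(87)), (array([322.6, 186.6]), np.int32(94)), (array([155.5, 257.5]), np.int32(22))]
```

Call:
drive_tool(motion=[[8, 0.3, 1, 0], [9, 0.3, 0.8, 0], [9, 0, 0, 0], [8, 0, 0, 0], [6, 0, 0, 0], [6, 0, 0, 0], [5, 0, 0, 0], [5, 0, 0, 0], [3, 0, 0, 0], [0, 0, 0, 0]])

```text
clock: 16.73
position: [505.5, -244.9, 43.1]
ee_rot: [-0.705, -0.043, 0.706, -0.043]
contact_force: [-6.8, 6.7, 17.9]
gripper_width: 22.3
```

Call:
drive_tool(motion=[[2, 0, 0, 0], [2, 0, 0, 0], [0, 0, 0, 0], [0, 0, 0, 0]])

```text
clock: 17.07
position: [505.6, -244.9, 42.8]
ee_rot: [-0.706, -0.043, 0.706, -0.044]
contact_force: [-14.5, 10.4, 39.2]
gripper_width: 22.1
```

Run:
```python
from h import *
togo(rack(0,-31,42),RYAW)
```

```text
t 17.07 pos [ 505.6 -244.9   42.8] F [-14.5  10.4  39.2] w 22.1 q6 [-0.16  0.49 -0.38  0.   -0.71  1.85]
toolaxes (cols)
 [[-0.     0.122 -0.993]
 [-0.001 -0.993 -0.122]
 [-1.     0.001  0.   ]]
spin 0.1 shift after spin [ 0.8  0.3 -1.4] world [ 1.4 -0.1 -0.8]
```

Call:
drive_tool(motion=[[-5, 0, 0, 0], [0, 0, 0, 0], [0, 0, 0, 0], [-10, 0, 0, 0], [-25, 0, 0, 0], [-30, 0, 0, 0], [-30, 0, 0, 0], [-20, 0, 0, 0], [0, -15, -13, 0], [0, -30, -25, 0]], grip=46)

```text
clock: 17.9
position: [537.9, -197.6, 158.1]
ee_rot: [0.707, 0.04, -0.705, 0.041]
contact_force: [0.3, -0.3, -0.1]
gripper_width: 46.0
```

Call:
drive_tool(motion=[[0, -30, -25, 0], [0, -30, -25, 0], [0, -30, -25, 0], [0, -30, -25, 0], [0, -30, -26, 0], [0, -30, -26, 0], [0, -12, -13, 4.3], [0, 0, 0, 0], [0, 0, 0, 0]])

```text
clock: 18.65
position: [679.1, 15.5, 155.0]
ee_rot: [-0.706, -0.017, 0.708, -0.017]
contact_force: [-0.3, -0.7, -0.8]
gripper_width: 45.7
```

Run:
```python
from h import *
for nm in("scene","top"):
    im=arm.get_image(nm); cv2.imwrite(f'pics/{nm}9.png',im[:,:,::-1])
    y=[b for b in blobs(im,(24,150,100),(34,255,255),20)[1]]; print(nm,y,blobs(im,(50,100,50),(85,255,255),8)[1])
    if nm=="scene":
        q=[b[0] for b in y if 325<b[0][0]<480]
        if len(q)==2:
            p=plane("scene",q,16)[:,:2]; print(p, p.mean(0)); P=p.mean(0)
print('old scene est',plane("scene",[(354.8,194.0),(331.2,211.5)],16)[:,:2].mean(0))
togo([678.4,14.9,2],92.6)
```

```text
scene [(array([354.9, 194. ]), np.int32(46)), (array([331.5, 211.6]), np.int32(64))] [(array([398.5, 239.9]), np.int32(86)), (array([376.3, 269.9]), np.int32(117)), (array([483.4, 364.4]), np.int32(5398))]
[[756.94177127  25.9701271 ]
 [621.93042223  19.11761677]] [689.43609675  22.54387193]
top [(array([322.6, 186.7]), np.int32(92)), (array([155.4, 257.6]), np.int32(21))] [(array([418.1, 200.9]), np.int32(95)), (array([519.3, 243.5]), np.int32(1960)), (array([426.5, 249.4]), np.int32(105)), (array([531.9, 282.8]), np.int32(1932))]
old scene est [689.23874455  23.19086217]
t 18.75 pos [678.4  14.  155.7] F [-1.1 -0.1 -0.7] w 46.0 q6 [ 0.26  0.53  0.05  0.   -1.09  1.36]
toolaxes (cols)
 [[-0.002  0.045 -0.999]
 [-0.    -0.999 -0.045]
 [-1.     0.     0.002]]
spin -0.0 shift after spin [153.7  -1.   -0.3] world [  -0.     0.9 -153.7]
```

Call:
drive_tool(motion=[[30, 0, 0, 0], [35, -0.5, 0, 0], [35, 0, 0, 0], [28, 0, 0, 0], [12, 0, 0, 0], [6, 0, 0, 0], [0, 0, 0, 0], [0, 0, 0, 0]])

```text
clock: 19.42
position: [680.2, 14.9, 12.1]
ee_rot: [0.708, 0.016, -0.706, 0.016]
contact_force: [0.4, -0.6, 0.2]
gripper_width: 45.8
```

Run:
```python
from h import *
togo([678.4,14.9,4],92.6)
im=arm.get_image("scene"); print(blobs(im,(24,150,100),(34,255,255),15)[1])
```

```text
t 19.42 pos [680.2  14.9  12.1] F [ 0.4 -0.6  0.2] w 45.8 q6 [ 0.26  0.68 -0.08  0.   -0.81  1.36]
toolaxes (cols)
 [[ 0.003  0.045 -0.999]
 [ 0.    -0.999 -0.045]
 [-1.    -0.    -0.003]]
spin 0.0 shift after spin [ 8.1 -0.1  1.9] world [-1.8 -0.  -8.1]
[(array([331.5, 211.7]), np.int32(63))]
```

Call:
drive_tool(motion=[[3, 0, 1, 0], [3, 0, 0.5, 0], [0, 0, 0, 0], [0, 0, 0, 0]])

```text
clock: 19.8
position: [677.5, 15.2, 4.6]
ee_rot: [0.707, 0.016, -0.707, 0.016]
contact_force: [-0.2, 0.5, -0.2]
gripper_width: 46.3
```

Call:
drive_tool(motion=[[0, 0, 0, 0], [0, 0, 0, 0], [0, 0, 0, 0], [0, 0, 0, 0], [0, 0, 0, 0]], grip=10)

```text
clock: 20.22
position: [677.9, 15.3, 4.8]
ee_rot: [0.707, 0.016, -0.707, 0.016]
contact_force: [-0.0, 1.2, 2.7]
gripper_width: 22.0
```

Call:
drive_tool(motion=[[-10, 0, 0, 0], [-25, 0, 0, 0], [-35, 0, 0, 0], [-35, 0, 0, 0], [-30, 0, 0, 0], [-15, 0, 0, -4.4], [0, 11, 12.5, 0], [0, 22, 25, 0], [0, 22, 25, 0], [0, 22, 25, 0]])

```text
clock: 21.05
position: [598.5, -72.6, 154.2]
ee_rot: [-0.705, -0.043, 0.706, -0.043]
contact_force: [0.1, -0.3, -1.6]
gripper_width: 21.9
```

Call:
drive_tool(motion=[[0, 22, 25, 0], [0, 22, 25, 0], [0, 22, 25, 0], [0, 22, 25, 0], [0, 11, 13, 0], [15, 0, 0, 0], [15, 0, 0, 0], [8, 0, 0, 0], [0, 0, 0, 0], [0, 0, 0, 0]])

```text
clock: 21.88
position: [499.9, -183.9, 116.2]
ee_rot: [-0.705, -0.043, 0.706, -0.043]
contact_force: [0.5, -0.0, -1.3]
gripper_width: 22.0
```

Run:
```python
from h import *
togo(rack(0,31,48),RYAW)
for nm in("scene","top"):
    im=arm.get_image(nm); cv2.imwrite(f'pics/{nm}10.png',im[:,:,::-1])
    print(nm,blobs(im,(24,150,100),(34,255,255),15)[1])
```

```text
t 21.88 pos [ 499.9 -183.9  116.2] F [ 0.5 -0.  -1.3] w 22.0 q6 [-0.05  0.35 -0.37  0.   -0.85  1.74]
toolaxes (cols)
 [[-0.001  0.122 -0.992]
 [-0.    -0.992 -0.122]
 [-1.     0.     0.001]]
spin 0.1 shift after spin [68.2 -0.4  0.2] world [ -0.4   0.4 -68.2]
scene [(array([381.5, 208.9]), np.int32(33)), (array([355.6, 235.8]), np.int32(110))]
top [(array([408.9, 251.8]), np.int32(114)), (array([155.5, 257.5]), np.int32(22))]
```

Run:
```python
from h import *
p,e=tri((355.6,235.8),(408.9,251.8)); print(p,e); d=p[:2]-np.array([499.9,-183.9]); print('axial',d@RX,'lat',d@RY,'(expect about -67,0)')
p,e=tri((378.7,249.6),(432.2,248.8)); d=p[:2]-np.array([508.7,-244.2]); print('green ref axial',d@RX,'lat',d@RY)
```

```text
[ 437.37512409 -191.74127035  133.41224259] 0.3356822935437309
axial -63.014200925233574 lat -0.2368759452220431 (expect about -67,0)
green ref axial -65.65109780187882 lat 0.26112046158945257
```

Call:
drive_tool(motion=[[12, 0, 1, 0], [12, 0, 1, 0], [9, 0, 0, 0], [8, 0, 0, 0], [7, 0, 0, 0], [6, 0, 0, 0], [5, 0, 0, 0], [5, 0, 0, 0], [4, 0, 0, 0], [0, 0, 0, 0]])

```text
clock: 22.82
position: [497.5, -184.1, 47.8]
ee_rot: [-0.705, -0.043, 0.706, -0.043]
contact_force: [-1.4, 2.2, -1.5]
gripper_width: 22.1
```

Call:
drive_tool(motion=[[2, 0, 0, 0], [2, 0, 0, 0], [0, 0, 0, 0], [0, 0, 0, 0]])

```text
clock: 23.15
position: [497.6, -184.2, 47.4]
ee_rot: [-0.706, -0.043, 0.706, -0.044]
contact_force: [-7.1, 6.9, 21.3]
gripper_width: 21.9
```

Run:
```python
from h import *
togo(rack(0,31,48),RYAW)
```

```text
t 23.15 pos [ 497.6 -184.2   47.4] F [-7.1  6.9 21.3] w 21.9 q6 [-0.05  0.44 -0.45  0.   -0.68  1.74]
toolaxes (cols)
 [[-0.     0.123 -0.992]
 [-0.001 -0.992 -0.123]
 [-1.     0.001  0.   ]]
spin 0.1 shift after spin [-0.6 -0.4 -2. ] world [1.9 0.6 0.6]
```

Call:
drive_tool(motion=[[-5, 0, 0, 0], [0, 0, 0, 0], [0, 0, 0, 0], [-10, 0, 0, 0], [-25, 0, 0, 0], [-30, 0, 0, 0], [-30, 0, 0, 0], [-12, 0, 0, 5], [0, 0, 0, 5], [0, 0, 0, 5]], grip=46)

```text
clock: 23.98
position: [498.6, -184.5, 158.0]
ee_rot: [0.706, -0.051, -0.704, -0.051]
contact_force: [-0.1, -0.1, -0.1]
gripper_width: 46.0
```

Call:
drive_tool(motion=[[0, -18, 8.4, 0], [0, -35, 16.8, 0], [0, -35, 16.8, 0], [0, -35, 16.8, 0], [0, -35, 16.8, 0], [0, -35, 16.8, 0], [0, -35, 16.8, 0], [0, -35, 16.8, 0], [0, -35, 16.8, 0], [0, -35, 16.8, 0]], grip=0)

```text
clock: 24.82
position: [385.5, 169.3, 156.8]
ee_rot: [0.706, -0.049, -0.705, -0.049]
contact_force: [1.2, 0.0, 0.7]
gripper_width: 0.4
```

Call:
drive_tool(motion=[[0, -35, 16.8, 0], [0, -18, 8.4, 0], [0, 0, 0, 0], [0, 0, 0, 0]])

```text
clock: 25.15
position: [368.4, 224.5, 156.4]
ee_rot: [-0.705, 0.049, 0.705, 0.048]
contact_force: [-0.3, -0.2, 0.7]
gripper_width: -0.1
```

Run:
```python
from h import *
togo(clamp(-148,0,96),CYAW)
im=arm.get_image("scene"); cv2.imwrite('pics/scene11.png',im[:,:,::-1])
t=arm.get_image("top"); cv2.imwrite('pics/top11.png',t[:,:,::-1])
a=im[190:310,300:450]; b=t[180:270,340:475]
cv2.imwrite('pics/m11.png',np.hstack([cv2.resize(a,(400,320)),cv2.resize(b,(400,267),interpolation=cv2.INTER_CUBIC)[:,:] if 0 else cv2.copyMakeBorder(cv2.resize(b,(400,267)),0,53,0,0,cv2.BORDER_CONSTANT)])[:,:,::-1])
```

```text
t 25.15 pos [368.4 224.5 156.4] F [-0.3 -0.2  0.7] w -0.1 q6 [ 0.93  0.13 -0.55  0.   -0.89  0.51]
toolaxes (cols)
 [[-0.    -0.137 -0.991]
 [-0.    -0.991  0.137]
 [-1.     0.     0.   ]]
spin 0.3 shift after spin [60.4 -0.1 -3.2] world [  3.2  -0.4 -60.4]
```

View pics/m11.png

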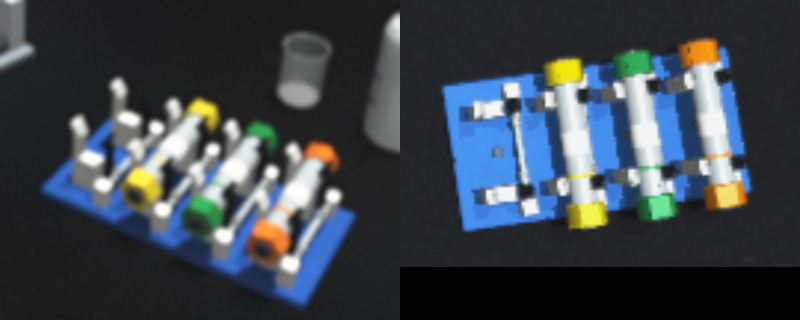

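Call:
drive_tool(motion=[[20, 0, 0, 0], [20, 0, 0, 0], [14, 0, 0, 0], [6, 0, 0, 0], [0, 0, -6, 0], [0, 0, -4, 0], [0, 0, 0, 0], [0, 0, 0, 0]])

```text
clock: 25.92
position: [379.5, 222.6, 97.2]
ee_rot: [0.706, -0.049, -0.705, -0.05]
contact_force: [0.0, 0.2, -0.4]
gripper_width: -0.3
```

Call:
drive_tool(motion=[[0, 0, -3, 0], [0, 0, -3, 0], [0, 0, -3, 0], [0, 0, -3, 0], [0, 0, -3, 0], [0, 0, -3, 0], [0, 0, -3, 0], [0, 0, 0, 0], [0, 0, 0, 0]])

```text
clock: 26.67
position: [397.0, 219.7, 96.5]
ee_rot: [-0.704, 0.05, 0.707, 0.049]
contact_force: [-13.7, 4.3, 9.0]
gripper_width: 0.2
```

Run:
```python
from h import *
s=togo(clamp(-105,0,96),CYAW); d=s['position'][:2]-CL; print('clamp xy',d@CX,d@CY,'Fx',s['contact_force'][:2]@CX)
```

```text
t 26.67 pos [397.  219.7  96.5] F [-13.7   4.3   9. ] w 0.2 q6 [ 0.86  0.26 -0.58 -0.   -0.74  0.57]
toolaxes (cols)
 [[-0.004 -0.14  -0.99 ]
 [-0.    -0.99   0.14 ]
 [-1.     0.001  0.004]]
spin 0.1 shift after spin [  0.4  -0.8 -17.2] world [17.2 -1.6 -0.5]
clamp xy -122.2307214510242 -0.8230889536132759 Fx -14.160259078078745
```

Call:
drive_tool(motion=[[0, 0, -3, 0], [0, 0, -3, 0], [0, 0, -3, 0], [0, 0, -3, 0], [0, 0, -2, 0], [0, 0, -2, 0], [0, 0, -1, 0], [0, 0, 0, 0], [0, 0, 0, 0]])

```text
clock: 27.42
position: [413.2, 217.3, 96.4]
ee_rot: [-0.704, 0.05, 0.707, 0.049]
contact_force: [-15.3, 6.8, 9.0]
gripper_width: 0.4
```

Run:
```python
from h import *
s=togo(clamp(-105,0,96),CYAW); d=s['position'][:2]-CL; print('clamp xy',d@CX,d@CY,'Fx',s['contact_force'][:2]@CX)
```

```text
t 27.42 pos [413.2 217.3  96.4] F [-15.3   6.8   9. ] w 0.4 q6 [ 0.83  0.28 -0.55 -0.01 -0.75  0.6 ]
toolaxes (cols)
 [[-0.005 -0.14  -0.99 ]
 [-0.    -0.99   0.14 ]
 [-1.     0.001  0.005]]
spin 0.1 shift after spin [ 0.4 -0.9 -0.8] world [ 0.9  0.8 -0.4]
clamp xy -105.82261238936282 -0.9333427636031589 Fx -16.064624044391614
```

Call:
drive_tool(motion=[[0, 0, -1.5, 0], [0, 0, -1.5, 0], [0, 0, 0, 0], [0, 0, 0, 0]])

```text
clock: 27.75
position: [416.1, 216.9, 96.5]
ee_rot: [-0.703, 0.05, 0.707, 0.049]
contact_force: [-14.3, 5.1, 8.2]
gripper_width: 0.0
```

Call:
drive_tool(motion=[[0, 0, -1.5, 0], [0, 0, 0, 0], [0, 0, 0, 0]])

```text
clock: 28.0
position: [416.5, 216.7, 96.4]
ee_rot: [-0.703, 0.05, 0.708, 0.049]
contact_force: [-19.6, 7.7, 12.8]
gripper_width: 0.2
```

Run:
```python
from h import *
s=togo(clamp(-105,0,96),CYAW); d=s['position'][:2]-CL; print('clamp xy',d@CX,d@CY,'Fx',s['contact_force'][:2]@CX)
```

```text
t 28.0 pos [416.5 216.7  96.4] F [-19.6   7.7  12.8] w 0.2 q6 [ 0.82  0.28 -0.54 -0.01 -0.76  0.61]
toolaxes (cols)
 [[-0.007 -0.14  -0.99 ]
 [-0.001 -0.99   0.14 ]
 [-1.     0.002  0.007]]
spin 0.1 shift after spin [ 0.4 -1.   2.5] world [-2.3  1.4 -0.4]
clamp xy -102.50458056282808 -1.0222278869201948 Fx -20.450311083722724
```

Call:
drive_tool(motion=[[0, 0, 0, 0], [0, 0, 3, 0], [0, 0, 3, 0], [0, 0, 5, 0], [0, 0, 10, 0], [0, 0, 15, 0], [0, 0, 10, 0], [-20, 0, 0, 0], [-30, 0, 0, 0], [-30, 0, 0, 0]])

```text
clock: 28.83
position: [374.2, 222.3, 176.7]
ee_rot: [-0.705, 0.05, 0.706, 0.048]
contact_force: [0.6, 0.8, -0.3]
gripper_width: 0.1
```

Call:
drive_tool(motion=[[-20, -30, 0, 0], [0, -30, 0, 0], [0, -30, 0, 0], [0, -30, 0, 0], [0, -30, 0, 0], [0, -30, 0, 0], [0, 0, 0, 0]])

```text
clock: 29.42
position: [400.7, 405.7, 195.7]
ee_rot: [0.706, -0.048, -0.705, -0.049]
contact_force: [-0.3, 0.1, 0.7]
gripper_width: -0.1
```

Run:
```python
from h import *
st()
im=arm.get_image("scene"); t=arm.get_image("top")
cv2.imwrite('pics/top12.png',t[:,:,::-1]);cv2.imwrite('pics/scene12.png',im[:,:,::-1])
a=cv2.resize(t[170:300,170:310],(420,390),interpolation=cv2.INTER_CUBIC); b=cv2.resize(im[140:260,195:325],(380,351),interpolation=cv2.INTER_CUBIC)
cv2.imwrite('pics/m12.png',np.hstack([a,cv2.copyMakeBorder(b,0,39,0,0,cv2.BORDER_CONSTANT)])[:,:,::-1])
for nm,i,i0 in(("scene",im,cv2.imread('pics/scene0.png')[:,:,::-1].copy()),("top",t,cv2.imread('pics/top0.png')[:,:,::-1].copy())):
    print(nm,'red',blobs(i,(0,170,90),(5,255,255),20)[1],blobs(i0,(0,170,90),(5,255,255),20)[1])
def knob(im,b):
    x0,y0,x1,y1=b; g=im[y0:y1,x0:x1].max(2); m=(g<60).astype('uint8')
    n,l,s,c=cv2.connectedComponentsWithStats(m); return [((c[i]+[x0,y0]).round(1),s[i,4]) for i in range(1,n) if s[i,4]>10]
print(knob(t,(230,245,252,272)))
for col,lo,hi,y in(('yellow',(24,150,100),(34,255,255),31),('green',(50,100,50),(85,255,255),-31),('orange',(8,150,90),(19,255,255),-93)):
    for nm,i in(("scene",im),("top",t)):
        pr=proj(nm,[rack(65,y,66),rack(-65,y,66)])
        bb=blobs(i,lo,hi,10)[1]
        print(col,nm,[(p.round(1),[(q[0],q[1]) for q in bb if np.linalg.norm(q[0]-p)<9]) for p in pr])
```

```text
t 29.42 pos [400.7 405.7 195.7] F [-0.3  0.1  0.7] w -0.1 q6 [ 1.08  0.32 -0.18  0.   -1.06  0.36]
toolaxes (cols)
 [[ 0.002 -0.136 -0.991]
 [ 0.002 -0.991  0.136]
 [-1.    -0.002 -0.002]]
scene red [(array([220.7, 161.1]), np.int32(70))] [(array([220.7, 161.2]), np.int32(67))]
top red [(array([181.7, 235.8]), np.int32(49))] [(array([181.8, 235.8]), np.int32(49))]
[(array([243.8, 255.7]), np.int32(16))]
yellow scene [(array([376.5, 231.8]), [(array([376.7, 231.5]), np.int32(77))]), (array([353.1, 258.7]), [(array([353.3, 259.3]), np.int32(94))])]
yellow top [(array([394.9, 202.4]), [(array([394.7, 203.6]), np.int32(90))]), (array([402.8, 252.1]), [(array([402.7, 252.1]), np.int32(98))])]
green scene [(array([398.4, 239.9]), [(array([398.3, 239.8]), np.int32(81))]), (array([376.5, 268.5]), [(array([376.6, 269.7]), np.int32(109))])]
green top [(array([418.2, 199.2]), [(array([418.1, 200.9]), np.int32(95))]), (array([426.4, 248.8]), [(array([426.4, 249.4]), np.int32(105))])]
orange scene [(array([421.5, 248.5]), [(array([420.6, 247.1]), np.int32(84))]), (array([401.5, 278.9]), [(array([401.2, 279.3]), np.int32(118))])]
orange top [(array([441.5, 196.1]), [(array([440.3, 197.2]), np.int32(99))]), (array([450. , 245.5]), [(array([444.7, 246.2]), np.int32(30)), (array([454.4, 246. ]), np.int32(22))])]
```

View pics/m12.png

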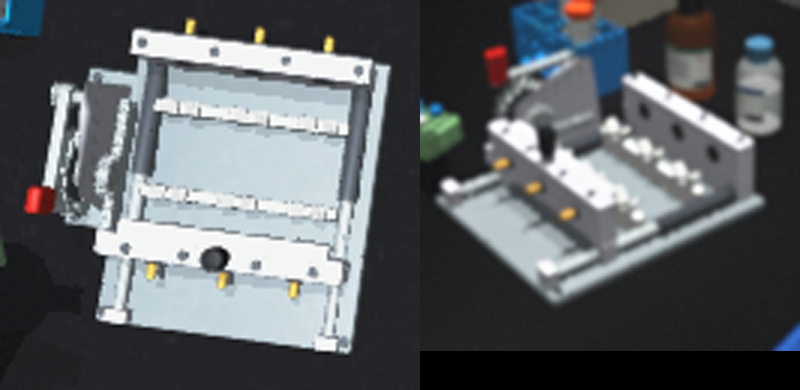

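Run:
```python
from h import *
for nm in("scene","top"):
    i=cv2.imread(f'pics/{nm}12.png')[:,:,::-1].copy()
    for col,lo,hi,y in(('yellow',(20,90,40),(36,255,255),31),('green',(45,80,40),(90,255,255),-31),('orange',(4,90,40),(19,255,255),-93)):
        m,_=blobs(i,lo,hi); pr=proj(nm,[rack(65,y,66),rack(-65,y,66)]); o=[]
        for p in pr:
            yy,xx=np.nonzero(m); k=np.hypot(xx-p[0],yy-p[1])<10; o.append(((np.array([xx[k].min()+xx[k].max(),yy[k].min()+yy[k].max()])/2-p).round(1),np.array([xx[k].mean()-p[0],yy[k].mean()-p[1]]).round(1),k.sum()))
        print(nm,col,o)
```

```text
scene yellow [(array([-1. ,  0.7]), array([ 0.1, -0.1]), np.int64(111)), (array([0.4, 1.8]), array([-0.1,  1.5]), np.int64(147))]
scene green [(array([-0.9,  1.1]), array([-0.1, -0.1]), np.int64(96)), (array([-0.,  2.]), array([-0.2,  1.6]), np.int64(136))]
scene orange [(array([-1. , -0.5]), array([-0.4, -1.1]), np.int64(104)), (array([-0.5,  1.1]), array([-0.7,  1.2]), np.int64(171))]
top yellow [(array([-0.4,  1.1]), array([0., 1.]), np.int64(111)), (array([0.2, 0.4]), array([-0.2,  0.2]), np.int64(111))]
top green [(array([-0.2,  1.8]), array([-0.1,  1.6]), np.int64(103)), (array([0.1, 0.7]), array([-0.1,  0.6]), np.int64(114))]
top orange [(array([-1. ,  1.4]), array([-1.1,  1.1]), np.int64(110)), (array([-0.5, -0. ]), array([-1.5,  0.4]), np.int64(67))]
```

```bash
python3 - <<'E'
from h import *
i=cv2.imread('pics/top12.png')[:,:,::-1].astype(np.float32)
v=i.min(2)   # barrel/label are bright in all channels, plate is not
for y in(31,-31,-93):
    o=[]
    for x in(22,10,0,-8,-22):
        ys=np.arange(-20,20,.25); p=proj("top",np.array([rack(x,y+q,64) for q in ys])).astype(np.float32)
        pr=cv2.remap(v,p[None,:,0],p[None,:,1],cv2.INTER_LINEAR)[0]
        on=ys[pr>110]; o.append((on.min(),on.max(),(on.min()+on.max())/2) if len(on) else None)
    print(y,o)
E
python3 - <<'E'
import cv2,numpy as np
t=cv2.imread('pics/top12.png')[185:260,385:465]; s=cv2.imread('pics/scene12.png')[225:300,375:450]
cv2.imwrite('pics/m13.png',np.hstack([cv2.resize(t,(400,375),interpolation=cv2.INTER_CUBIC),cv2.resize(s,(375,375),interpolation=cv2.INTER_CUBIC)]))
E
```

```text
31 [(np.float64(-15.0), np.float64(10.5), np.float64(-2.25)), (np.float64(-14.75), np.float64(11.0), np.float64(-1.875)), (np.float64(-14.0), np.float64(11.25), np.float64(-1.375)), (np.float64(-14.5), np.float64(11.75), np.float64(-1.375)), (np.float64(-15.0), np.float64(10.75), np.float64(-2.125))]
-31 [(np.float64(-13.0), np.float64(10.75), np.float64(-1.125)), (np.float64(-11.75), np.float64(10.75), np.float64(-0.5)), (np.float64(-12.75), np.float64(12.25), np.float64(-0.25)), (np.float64(-13.25), np.float64(12.25), np.float64(-0.5)), (np.float64(-13.0), np.float64(10.75), np.float64(-1.125))]
-93 [(np.float64(-11.25), np.float64(12.75), np.float64(0.75)), (np.float64(-10.5), np.float64(13.25), np.float64(1.375)), (np.float64(-11.25), np.float64(13.75), np.float64(1.25)), (np.float64(-11.5), np.float64(14.0), np.float64(1.25)), (np.float64(-11.0), np.float64(12.5), np.float64(0.75))]
```

View pics/m13.png

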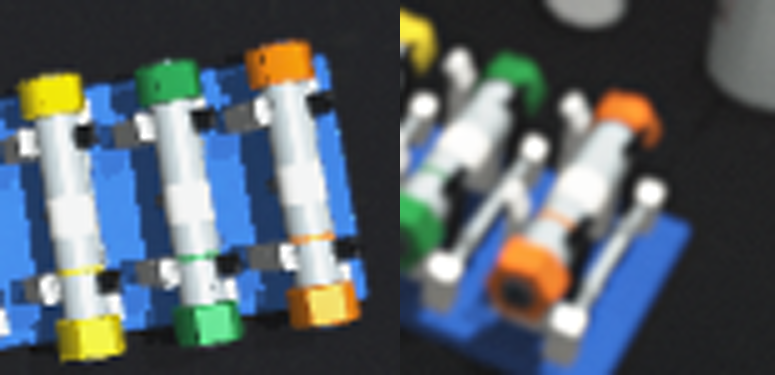

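```bash
python3 -c "
from bench import arm
print(arm.job_done())"
```

```text
the job is handed in; nothing more can be done
None
```

I lifted the pawl off the ratchet and held it until the clamp bar had backed off. I then put the three columns that were present in the rack and pushed the bar closed again. The job was handed in at about 29.5 s on the robot's clock, with no verdict reported.

- **Clamp opened:** with the pawl up, the knob had moved about 24 mm towards the clamp's -x, matching fully backed off in both views.
- **Columns:** column_1 (blue) was not there. Orange went into clip 1, green into clip 2 and yellow into clip 3. Each was pushed down until the arm met a hard stop (21 to 39 N) within about 1 mm of the expected seat height.
- **Seat check:** the images put all three barrels parallel to the clips and within about 2 mm of the seats across them. Orange read about 1 px (2.5 mm) off by its end fittings but only about 1 mm off by its barrel. I took the difference as lighting on the fittings and did not press it again.
- **Bar closed:** pushing the knob, the force dipped as the last tooth passed, then rose to 20 N at the end stop. After I backed off, the knob and the pawl tab were at the same pixels as at the start, to within 0.1 px.
- **Bottles and beaker:** I kept the arm away from them, and those visible in the last crops were standing in place. I did not measure their positions at the end.
- **At hand-in:** the arm was clear of everything, with contact force under 1 N.

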